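# Brush out a beaker and hold the cleaning bath's sprung lid at its mark

### The job

Clean the beaker for the ultrasonic bath: take the brush that stands in it by the handle and give the inside two full strokes, each time up by about 50 mm and back down to the bottom, never taking the brush out of the beaker, then let go of it and leave it standing there. Then lift the bath's sprung lid by its bar until its pointer is level with the index tab on the scale arc, and finish holding it still at that angle: do not let go, a colleague is about to load the bath and the program ends while the gripper holds the lid. Do not shift the index tab, keep the beaker standing where it is and leave everything else alone.

Things in the scene. Friction and masses are not known exactly. Their poses are not given: they have to be found in the camera images.
- beaker: Straight round glass beaker standing upright on the bench, loose, about 0.3 to 0.5 kg: outer diameter 84 mm, height 120 mm, wall 3 mm, floor 5 mm thick. Origin: centre of its underside; z up.
- brush_grip (a point): Middle of the wooden handle (grip here) of the long brush that stands upright in the beaker on its flat bristle head. Brush 245 mm long, 0.06 to 0.13 kg; head diameter 56 mm, 60 mm tall; stem 7 mm thick; handle diameter 16 mm, from 150 to 245 mm above the foot. This point is on the axis, 200 mm above the foot. z runs along the brush, upward.
- brush_foot (a point): Centre of the underside of the brush's bristle head (5 mm above the beaker's underside when the brush stands on the beaker's floor).
- bath_hinge (a point): Centre of the hinge axis of the ultrasonic cleaning bath, a white box 200 x 200 mm and 130 mm high fixed to the bench, with a control panel on its front. The hinge runs along the rear top edge, 130 mm above the bench and 95 mm behind the bath's centre. Axes fixed to the bath: x level from the bath's front to its rear (its front looks roughly to the robot), y along the hinge, z up.
- lid (a joint): Opening angle of the bath's steel lid (204 mm wide, 12 mm thick, 0.6 kg) about the hinge: 0 shut, grows as the front edge is lifted, stop at 1.2 rad. A spring pulls it shut from any angle: lid and spring need about 8 N at the bar to start and about 11 N at 0.75 rad; if let go it falls shut.
- lid_bar (a point): Middle of the lid's handle: a round black bar, diameter 12 mm, parallel to the hinge, on a thin arm at each end (100 mm clear between). In the lid's axes 235 mm ahead (-x) of the hinge axis and 42 mm above it (+z); lid shut: 172 mm above the bench, 35 mm ahead of the lid's edge. Pinched from above, one finger before and one behind it, it turns between the fingers. Axes turn with the lid.
- lid_pointer (a point): Outer end of the lid's pointer, a steel pin of diameter 8 mm that sticks out of the lid's right edge (-y of the bath), 140 mm from the hinge axis and 130 mm from the bath's middle. The pin moves along just outside the scale arc as the lid opens. Axes turn with the lid.
- mark (a joint): Angle at which the index tab is clamped on the scale arc at the bath's right side (-y), the same measure as the lid's angle: the lid is at the mark when joint lid equals joint mark. Anywhere from 0.40 to 0.75 rad. Stiffly clamped; not to be moved.
- mark_tip (a point): Tip of the index tab, a dark steel clamp 30 x 14 x 12 mm on an upright aluminium scale arc (radius 115 mm about the hinge) at the bath's right side. The tip points outward from the hinge, 135 mm from the hinge axis and 121 mm from the bath's middle; the lid's pointer pin stands level with it when the lid is at the mark. Axes turn with the mark's angle.
- media_bottle_mid (a point): Bystander: glass bottle, diameter 60, height 150, grey cap, upright; beside the beaker. Sizes in mm. Point 75 above its foot.
- dishes_mid (a point): Bystander: stack of three clear flat round dishes, diameter 88, 39 high in all; beside the beaker. Sizes in mm. Point 19 above its foot.
- flask_mid (a point): Bystander: flat clear culture flask with a white cap, lying, about 100 x 60 x 28; beside the bath. Sizes in mm. Point 13 above the bench.
- jar_mid (a point): Bystander: amber jar, diameter 52, height 60; beside the bath. Sizes in mm. Point 30 above its foot.
- spatula_grip (a point): Bystander: steel spatula, 170 long, lying in front near the robot. Sizes in mm. Point on its handle.
Mind the look-alikes: they are no part of the job. What is shaped like the beaker but blue is not meant. Leave any green look-alike of the part that bears brush_grip alone.

How it is judged:
On the way, in this order (a step that is already met when the one before it is completed fails the run):
1. the brush is raised in the beaker, its foot at least 42 mm above the beaker's underside (z of brush_foot in the frame of beaker above 0.042 m and horizontal distance between brush_foot and beaker below 0.03 m), for 0.05 s.
2. the brush is back at the bottom (foot under 16 mm) (z of brush_foot in the frame of beaker below 0.016 m and horizontal distance between brush_foot and beaker below 0.03 m), for 0.05 s.
3. the brush is raised a second time (all of step 1), for 0.05 s.
4. the brush is back at the bottom a second time (all of step 2), for 0.05 s.
5. the fingers hold the lid at the mark, within 0.075 rad (angle between the x axis of lid_pointer and the x axis of mark_tip, either way round below 0.075 rad and contact force between the fingers and lid above 2 N), for 0.2 s.
At the end, for the whole second after the job is handed in: The fingers hold the lid (contact over 2 N) at rest within 0.075 rad (about 4 degrees) of the index tab's angle; the brush is released and stands at the bottom of the upright beaker (foot under 16 mm above the beaker's underside) (all of step 4 and all of step 5 and velocity of joint lid between -0.05 and 0.05 rad/s and angle between brush_grip's own z axis and vertical below 0.4 rad and contact force between the fingers and brush below 0.1 N and angle between beaker's own z axis and vertical below 0.15 rad and height (world z) of beaker below 0.01 m and linear speed of beaker below 0.02 m/s); the arm keeps its last pose, push and grip.
It fails at once if the brush is taken out of the beaker (foot over 110 mm above its underside) (z of brush_foot in the frame of beaker above 0.11 m).
It fails at once if the beaker is shifted by more than 40 mm or tipped (distance of beaker from where it was at the start of the episode above 0.04 m or angle between beaker's own z axis and vertical above 0.35 rad).
It fails at once if the index tab is shifted by more than 8 mm (distance of mark_tip from where it was at the start of the episode above 0.008 m).
It fails at once if a bystander is moved by more than 30 mm (distance of any of media_bottle_mid, dishes_mid, flask_mid, jar_mid, spatula_grip from where it was at the start of the episode above 0.03 m).
It also fails if it takes over 54 s, if anything falls off the work surface, if the arm or the gripper's body presses on something with over 40 N, if the wrist force passes 120 N, or if a joint passes its speed limit or range.

### The arm

A 7-joint arm with a two-finger parallel gripper is mounted at the origin on the work surface. World frame = base frame: x ahead of the robot, y to its left, z up, the work surface at z = 0. Lengths are in m, angles in rad, forces in N, time in s.
With the tool pointing down it reaches from about 0.425 to 0.925 m from the base axis. Payload 6.8 kg.
Tool frame: the origin (TCP) lies at the centre of the arm's flange, where the gripper is bolted on; the fingertips stand 173 mm ahead of it and the grasp point (between the pads) lies 155 mm ahead of it (r.hold_point_z is the distance from the TCP to the grasp point, in m); z points along the fingers, x is the direction in which the jaws open and shut, and the axes are right-handed (so a half turn about z gives the same grasp; the last joint's range is limited). The gripper opens to 85 mm and grips with 20 to 120 N. Pads are 22 mm wide; open, the fingers measure 114 mm over their backs; the gripper's body (76 mm by 85 mm) begins 54 mm behind the grasp point. The pads swing forward as they close: fully open they stand 13 mm farther back than shut.
Start: joints at [1.218, 0.477, 0.022, 1.555, -0.011, 1.109, -0.083], TCP at [0.164, -0.655, 0.405] pointing down, gripper open.
Joint ranges: [-2.96, 2.96], [-0.34, 2.1], [-1.41, 1.46], [0.24, 2.44], [-1.37, 4.51], [0.17, 1.92], [-2.96, 2.96]. Speed limits (rad/s): [2.39, 2.39, 3.14, 3.14, 3.14, 3.14, 3.14].

### API

Orientations are given as a rotation vector (axis times angle).
In Python, from bench import r gives the robot as it stands.
- The arm moves only by the tool apply_moves, never from a script. Its arguments are lists of equal length, an entry for each row: "dp": the shift along the tool's x, y, z scaled (see below), a list of three; "twist": the turn, a rotation vector about the tool's x, y, z scaled (see below), a list of three; "jaw": the closure in counts, from 0 (fully open) to 255 (shut). In form: {"dp": [[x, y, z], ...], "twist": [[rx, ry, rz], ...], "jaw": [jaw, ...]}. A call has 1 to 20 rows; each row shifts and turns the pose as measured when the row begins, along the tool's axes as they then stand; what a row does not reach is not made up. The controller multiplies each number of a shift by 12 cm and each number of a turn by 120 degrees. A row lasts 1/10 s, in which the tool goes at most 50 mm and 8.59 degrees, less where a joint would pass 70% of its speed; a pose out of reach is approached as far as the arm can. A call with a number of a shift or a turn outside -1 to 1 is refused whole. A call with a gripper value outside its range is refused whole. The fingers move at their own pace and stop on an object; "grip_force" is the grip in N (left out, the last holds). Time passes only in rows, so rows that do not move let the fingers close. It gives the time, the measured TCP pose, the force and the opening at its end, in the units of the state.
- r.get_obs(): the state, without advancing time (a new reading comes with each control period).
- r.grab_frame(name): name is "scene" or "top" or "wrist"; returns a dict with "color" (400x640x3 uint8, red, green, blue), "z_map" (400x640 float32, m along the optical axis (not along the pixel's ray), 0 where there is no reading), "intrinsics" (3x3 intrinsics, pixels), "R" (3x3) and "t" (3): a world point X has camera coordinates R X + t; the wrist camera has in their place "hand_eye" (4x4, takes a point from camera to tool coordinates, whose origin is the TCP and whose axes are the tool frame's). Camera axes: x right, y down, z forward; pixel columns grow to the right and rows downward; lengths in m; the calibration is good to about 2 mm. The wrist camera is an equidistant fisheye: a pixel r from the principal point sees the ray r / f radians off the axis. A picture is of the moment at which its call begins: read the wrist's pose just before it.
- r.hand_in(): hands the job in, once; it reports no verdict.
The state is a dict: "clock": time; "joints": joint angles; "qvel": joint speeds; "tau": joint torques, N m; "tcp_pos": TCP position; "orientation": TCP orientation; "contact_force": force on the tool from outside, world axes, zero at the start; "moment": the same for the moment, N m; "grip_width": finger opening in m.
Only numpy, scipy, OpenCV 4.12 (cv2) and the standard library are available. Lean on these libraries where they do the work, as an engineer would, in place of code of your own. Each camera call takes 0.05 s, during which the arm holds its last target.

## Working session

There is one attempt and no reset: what is moved stays moved. The work goes in short steps, Python scripts to look and compute and a tool call to move; the robot and the scene stay as the last step left them, time stands still between calls to the robot, and variables do not carry over. Pictures are saved under pics/ and viewed, and the job is handed in when it is done.

Besides the shell and the picture viewer there is one more tool, called after "Call:" by a JSON object that holds its "api" and its "payload", one argument or row to a line. apply_moves: Moves the arm, as the interface text tells. Shifts and turns lie within -1 to 1; 1 stands for 12 cm of shift or 120 degrees of turn. Its arguments: {"type":"object","properties":{"dp":{"type":"array"},"twist":{"type":"array"},"jaw":{"type":"array"},"grip_force":{"type":"number"}},"required":["dp","twist","jaw"]}

```bash
ls; mkdir -p pics; python3 - <<'E'
from bench import r
import cv2,numpy as np
o=r.get_obs();print(o)
for n in("scene","top","wrist"):
    f=r.grab_frame(n);cv2.imwrite(f"pics/{n}0.png",f["color"][:,:,::-1]);np.savez(f"pics/{n}0.npz",**f)
    print(n,{k:np.round(v,4).tolist() for k,v in f.items() if k not in("color","z_map")})
E
```

```text
pics
{'clock': 0.0, 'joints': array([ 1.21789505,  0.47778605,  0.02236391,  1.55647275, -0.01153044,
        1.10933529, -0.08308055]), 'qvel': array([-0.00084924,  0.00034724, -0.00144732,  0.00040482,  0.00023765,
        0.00053191,  0.00013299]), 'tau': array([-1.12081816e-03, -5.96445429e+01,  1.60797179e+00, -2.81195426e+01,
        1.25261623e-02,  9.51884984e-03, -1.75458820e-05]), 'tcp_pos': array([ 0.16352317, -0.65459334,  0.40372633]), 'orientation': array([-2.47522372e+00,  1.93293817e+00,  2.43249225e-03]), 'contact_force': array([-0.27143742,  0.07137773,  0.65499571]), 'moment': array([-0.05925356,  0.04344042,  0.0251915 ]), 'grip_width': 0.0853834640437724}
scene {'intrinsics': [[494.8195, 0.0, 327.2531], [0.0, 494.8195, 200.2061], [0.0, 0.0, 1.0]], 'R': [[-0.0698, 0.9975, -0.0059], [0.6599, 0.0418, -0.7502], [-0.7481, -0.0563, -0.6612]], 't': [0.0617, -0.2545, 1.7713]}
top {'intrinsics': [[484.0213, 0.0, 322.6243], [0.0, 484.0213, 205.3209], [0.0, 0.0, 1.0]], 'R': [[-0.0247, -0.9993, -0.029], [-0.9969, 0.0268, -0.0744], [0.0751, 0.0271, -0.9968]], 't': [0.0236, 0.5757, 1.3036]}
wrist {'intrinsics': [[309.7069, 0.0, 320.1225], [0.0, 309.7069, 200.8083], [0.0, 0.0, 1.0]], 'hand_eye': [[1.0, 0.0006, 0.0005, 0.0002], [-0.0007, 0.9623, 0.2719, -0.0687], [-0.0003, -0.2719, 0.9623, 0.0302], [0.0, 0.0, 0.0, 1.0]]}
```

View pics/scene0.png

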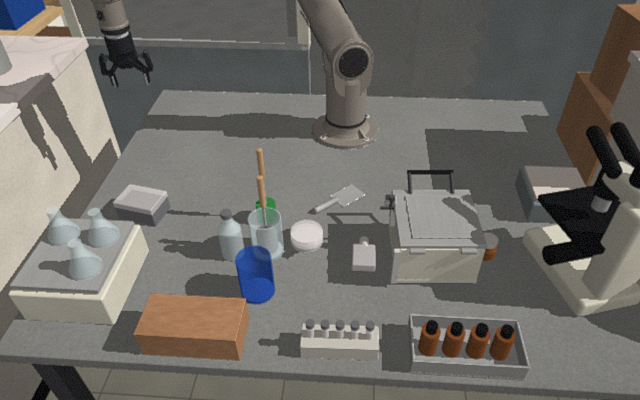

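View pics/top0.png

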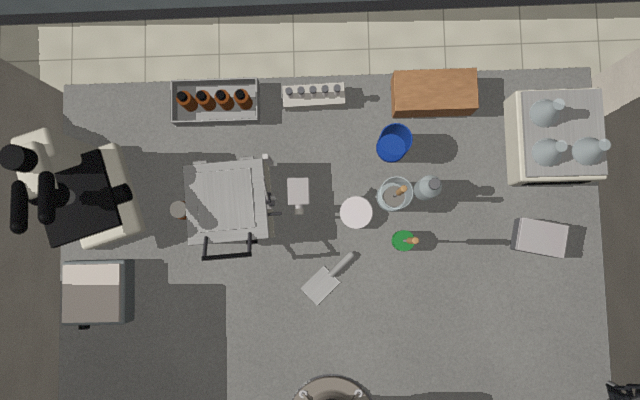

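View pics/wrist0.png

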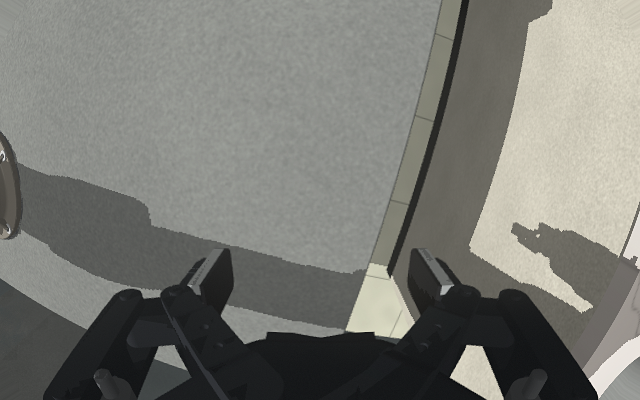

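```bash
python3 - <<'E'
import cv2,numpy as np
s=cv2.imread("pics/scene0.png");t=cv2.imread("pics/top0.png")
a=cv2.resize(s[140:310,200:340],None,fx=4,fy=4,interpolation=2)[:600]
b=cv2.resize(s[160:290,375:515],None,fx=5,fy=4.5,interpolation=2)
c=cv2.resize(t[120:260,330:450],None,fx=4.2,fy=4.2,interpolation=2)
d=cv2.resize(t[145:270,170:320],None,fx=5,fy=4.7,interpolation=2)
for n,i in zip("abcd",(a,b,c,d)):cv2.imwrite(f"pics/z_{n}.png",i)
E
```

```text
(no output)
```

View pics/z_a.png

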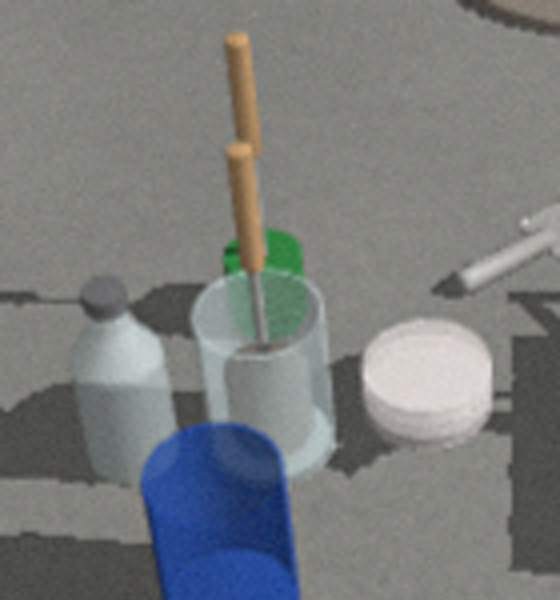

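View pics/z_b.png

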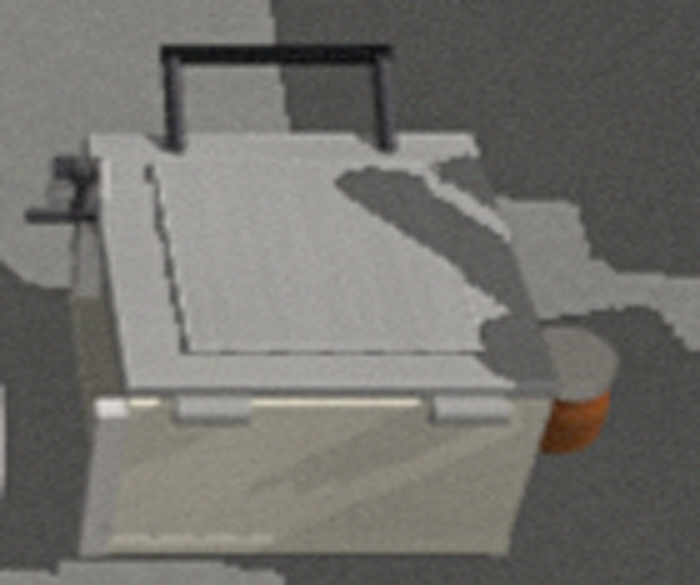

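View pics/z_c.png

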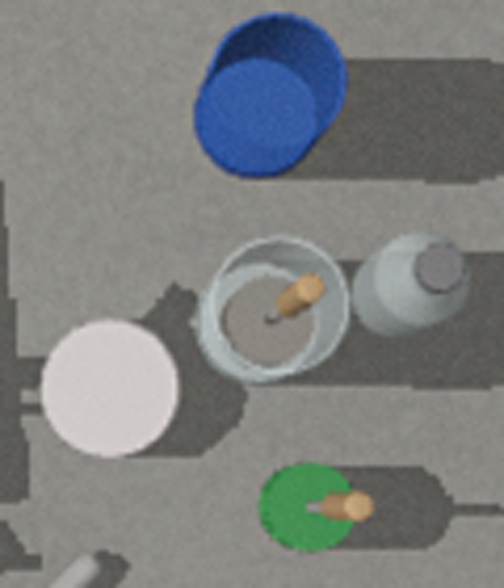

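View pics/z_d.png

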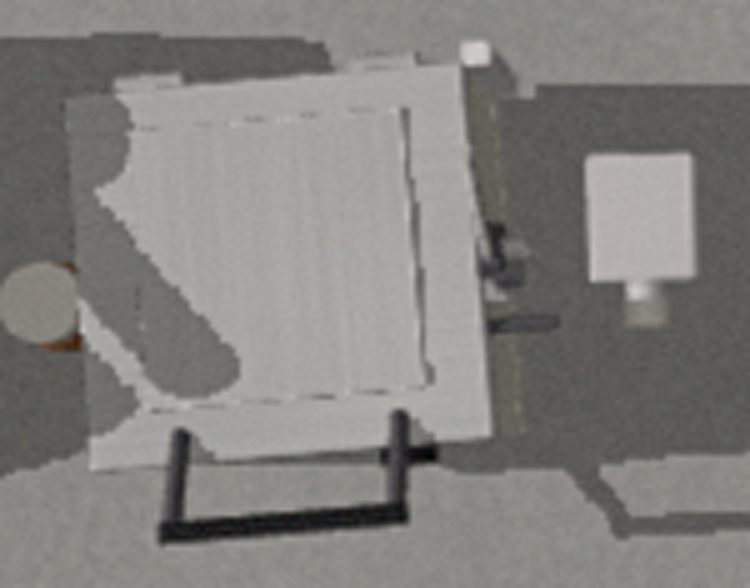

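```bash
cat > h.py <<'E'
import numpy as np,cv2
def load(n):return np.load(f"pics/{n}.npz")
def ray(f,u,v):
    K,R,t=f["intrinsics"],f["R"],f["t"]
    d=R.T@np.array([(u-K[0,2])/K[0,0],(v-K[1,2])/K[1,1],1]);c=-R.T@t
    return c,d
def plane(f,u,v,z):
    c,d=ray(f,u,v);return c+d*(z-c[2])/d[2]
def tri(f,p,g,q):
    A=[];b=[]
    for k,(u,v) in((f,p),(g,q)):
        c,d=ray(k,u,v);d/=np.linalg.norm(d);M=np.eye(3)-np.outer(d,d);A.append(M);b.append(M@c)
    A=np.vstack(A);b=np.hstack(b);x=np.linalg.lstsq(A,b,rcond=None)[0];return x,np.linalg.norm(A@x-b)
def cloud(f):
    K,R,t=f["intrinsics"],f["R"],f["t"];z=f["z_map"];v,u=np.indices(z.shape)
    X=np.stack([(u-K[0,2])/K[0,0]*z,(v-K[1,2])/K[1,1]*z,z],-1)
    return (X-t)@R
E
python3 - <<'E'
from h import *
S,T=load("scene0"),load("top0")
for n,f in(("S",S),("T",T)):
    h=cv2.cvtColor(f["color"],cv2.COLOR_RGB2HSV);P=cloud(f)
    m=cv2.inRange(h,(8,90,90),(20,255,255))
    k,l,st,c=cv2.connectedComponentsWithStats(m)
    for i in range(1,k):
        x,y,w,hh,a=st[i]
        if a>15:
            q=P[(l==i)&(f["z_map"]>0)]
            print(n,st[i],c[i].round(1),"z",q[:,2].min().round(3),q[:,2].max().round(3),"top",q[q[:,2]>q[:,2].max()-.015].mean(0).round(3),"bot",q[q[:,2]<q[:,2].min()+.02].mean(0).round(3))
g=lambda f,n,p:print(n,plane(f,*p))
print("brush top",tri(S,(259.8,177.5),T,(403.3,188.6)))
# bar ends
print("barL?",tri(S,(407.5,171.5),T,(170+405/5,145+515/4.7)))
print("barR?",tri(S,(453,171.5),T,(170+165/5,145+530/4.7)))
print("tab",tri(S,(387,196.9),T,(170+505/5,145+255/4.7)))
print("pin tip",tri(S,(380.6,207.8),T,(281.6,213.5)))
# tab points
for n,f,sl in(("S",S,(slice(190,215),slice(376,400))),("T",T,(slice(188,222),slice(264,286)))):
    P=cloud(f)[sl];C=f["color"][sl].astype(int);m=(C.max(-1)<100)&(P[...,2]>.1)
    v,u=np.nonzero(m)
    for a,b in zip(v,u): print(n,b+sl[1].start,a+sl[0].start,P[a,b].round(3),C[a,b])
E
```

```text
S [  0   0  71  36 980] [42.3 22.4] z -0.056 0.182 top [-0.505 -1.333  0.174] bot [-0.89  -1.535 -0.045]
S [617   4  23  17 214] [631.6   9.6] z 0.204 0.253 top [-0.542  1.105  0.247] bot [-0.724  1.165  0.205]
S [577  72  36  52 432] [597.2  95.2] z -0.095 -0.078 top [-0.463  1.06  -0.086] bot [-0.463  1.06  -0.086]
S [607 132   4  10  23] [608.4 136.5] z -0.163 -0.119 top [-0.223  1.042 -0.127] bot [-0.223  1.046 -0.15 ]
S [256 148  10  60 326] [260.6 177.4] z 0.153 0.251 top [ 0.552 -0.188  0.244] bot [ 0.546 -0.189  0.166]
S [586 159  13  27  77] [592.4 172.3] z -0.383 -0.253 top [-0.221  1.041 -0.26 ] bot [-0.222  1.043 -0.375]
S [487 247  10  13  70] [492.  252.6] z 0.005 0.043 top [0.596 0.407 0.034] bot [0.598 0.411 0.016]
S [ 134  294  115   66 6426] [192.8 326.1] z -0.004 0.084 top [ 0.881 -0.296  0.079] bot [ 0.913 -0.287  0.009]
S [422 323  18  33 199] [431.8 338.1] z 0.008 0.088 top [0.884 0.22  0.076] bot [0.887 0.23  0.018]
S [446 324  19  33 187] [456.3 338.9] z 0.008 0.085 top [0.883 0.271 0.075] bot [0.889 0.283 0.018]
S [471 325  20  34 191] [480.9 340.3] z 0.008 0
[... 12473 characters left out ...]
71]
T 280 214 [0.549 0.113 0.132] [67 69 69]
T 267 215 [0.547 0.145 0.14 ] [82 81 78]
T 268 215 [0.547 0.143 0.133] [50 48 49]
T 269 215 [0.547 0.141 0.131] [57 55 52]
T 270 215 [0.547 0.138 0.133] [62 63 60]
T 271 215 [0.547 0.136 0.132] [69 65 66]
T 272 215 [0.547 0.134 0.132] [78 77 75]
T 273 215 [0.547 0.131 0.136] [74 73 70]
T 274 215 [0.547 0.129 0.13 ] [76 76 72]
T 275 215 [0.547 0.126 0.133] [73 73 68]
T 267 216 [0.544 0.145 0.14 ] [94 93 88]
T 268 216 [0.546 0.147 0.106] [81 78 72]
T 268 217 [0.543 0.147 0.107] [93 91 85]
T 268 218 [0.541 0.147 0.111] [96 94 84]
T 268 219 [0.538 0.147 0.11 ] [95 94 87]
T 268 220 [0.536 0.147 0.109] [94 90 85]
T 268 221 [0.533 0.147 0.113] [87 85 81]
```

```bash
python3 - <<'E'
from h import *
from scipy.spatial.transform import Rotation as Ro
print(Ro.from_rotvec([-2.47522372e+00,1.93293817e+00,2.43e-03]).as_matrix().round(3))
S,T=load("scene0"),load("top0")
H=np.array([.682,.2514,.13]);yaw=.04
B=np.array([[np.cos(yaw),np.sin(yaw),0],[-np.sin(yaw),np.cos(yaw),0],[0,0,1]])
for n,f in(("S",S),("T",T)):
    P=cloud(f);C=f["color"].astype(int);q=(P-H)@B.T
    rr=np.hypot(q[...,0],q[...,2]);an=np.arctan2(q[...,2],-q[...,0])
    m=(f["z_map"]>0)&(q[...,1]<-.112)&(q[...,1]>-.14)&(rr<.15)&(rr>.1)&(an>.2)&(C.max(-1)<130)
    o=np.argsort(rr[m]);
    for a,b,y in zip(rr[m][o],an[m][o],q[...,1][m][o]):
        if a>.118: print(n,a.round(3),b.round(3),y.round(3))
    # bar points
    m=(f["z_map"]>0)&(P[...,2]>.15)&(P[...,2]<.2)&(C.max(-1)<60)&(abs(P[...,0]-.447)<.03)&(abs(P[...,1]-.24)<.09)
    p=P[m];print("bar",len(p),p.mean(0),p.min(0),p.max(0),np.polyfit(p[:,1],p[:,0],1))
    # beaker rim
    m=(f["z_map"]>0)&(abs(P[...,2]-.119)<.006)&(abs(P[...,0]-.59)<.06)&(abs(P[...,1]+.175)<.06)
    p=P[m];print("rim",len(p),p.min(0),p.max(0))
E
```

```text
[[ 0.242 -0.97  -0.001]
 [-0.97  -0.242  0.002]
 [-0.002  0.    -1.   ]]
S 0.119 0.456 -0.123
S 0.119 0.512 -0.124
S 0.119 0.506 -0.114
S 0.12 0.486 -0.119
S 0.12 0.487 -0.116
S 0.12 0.483 -0.121
S 0.121 0.533 -0.112
S 0.122 0.502 -0.117
S 0.122 0.494 -0.121
S 0.122 0.492 -0.114
S 0.123 0.482 -0.119
S 0.124 0.511 -0.114
S 0.124 0.453 -0.123
S 0.125 0.496 -0.124
S 0.125 0.493 -0.116
S 0.125 0.489 -0.119
S 0.125 0.488 -0.121
S 0.127 0.493 -0.121
S 0.128 0.485 -0.119
S 0.128 0.483 -0.124
S 0.128 0.482 -0.116
S 0.129 0.47 -0.114
bar 218 [0.4551166  0.2454157  0.17276508] [0.4454421  0.18244518 0.15305118] [0.4764082  0.30047525 0.18063252] [-0.0380463   0.46445376]
rim 185 [ 0.55714113 -0.22083781  0.11301935] [ 0.64338986 -0.13834943  0.12392281]
T 0.118 0.486 -0.121
T 0.119 0.494 -0.126
T 0.12 0.512 -0.112
T 0.12 0.509 -0.117
T 0.122 0.498 -0.117
T 0.122 0.462 -0.119
T 0.122 0.506 -0.115
T 0.122 0.541 -0.115
T 0.122 0.463 -0.123
T 0.123 0.474 -0.121
T 0.123 0.445 -0.113
T 0.125 0.454 -0.126
T 0.126 0.512 -0.115
T 0.126 0.476 -0.121
T 0.126 0.482 -0.119
T 0.127 0.445 -0.126
T 0.127 0.499 -0.112
T 0.127 0.487 -0.124
T 0.127 0.53 -0.118
T 0.128 0.509 -0.117
T 0.128 0.473 -0.119
T 0.129 0.48 -0.124
T 0.13 0.495 -0.115
T 0.13 0.499 -0.117
T 0.131 0.46 -0.126
T 0.131 0.471 -0.119
T 0.132 0.508 -0.122
T 0.132 0.475 -0.121
T 0.132 0.442 -0.121
T 0.132 0.475 -0.124
T 0.132 0.486 -0.114
T 0.132 0.487 -0.117
T 0.133 0.448 -0.126
T 0.133 0.46 -0.114
T 0.133 0.456 -0.119
T 0.133 0.462 -0.116
T 0.133 0.432 -0.113
T 0.135 0.476 -0.124
bar 219 [0.45083004 0.24230254 0.17616057] [0.44180273 0.18135515 0.15672873] [0.47588805 0.29962802 0.18238723] [-0.02550504  0.45700997]
rim 142 [ 0.55490743 -0.22112222  0.11332121] [ 0.63844444 -0.13940441  0.12487289]
```

Call:
{"api": "apply_moves", "payload": {
  "dp": [
    [0, 0, -0.25],
    [0, 0, -0.25],
    [-0.228, -0.34, 0],
    [-0.228, -0.34, 0],
    [-0.228, -0.34, 0],
    [-0.228, -0.34, 0],
    [-0.228, -0.34, 0],
    [-0.228, -0.34, 0],
    [-0.228, -0.34, 0],
    [-0.228, -0.34, 0],
    [-0.228, -0.34, 0],
    [-0.228, -0.34, 0]
  ],
  "twist": [
    [0, 0, 0],
    [0, 0, 0],
    [0, 0, 0],
    [0, 0, 0],
    [0, 0, 0],
    [0, 0, 0],
    [0, 0, 0],
    [0, 0, 0],
    [0, 0, 0],
    [0, 0, 0],
    [0, 0, 0],
    [0, 0, 0]
  ],
  "jaw": [0, 0, 0, 0, 0, 0, 0, 0, 0, 0, 0, 0]
}}

```text
clock: 1.35
tcp_pos: [0.4947, -0.2889, 0.4622]
orientation: [2.458, -1.954, -0.01]
contact_force: [0.7, 0.4, -0.0]
grip_width: 0.0852
```

Call:
{"api": "apply_moves", "payload": {
  "dp": [
    [0, 0, 0],
    [0, 0, 0],
    [0, 0, 0],
    [0, 0, 0],
    [0, 0, 0],
    [0, 0, 0],
    [0, 0, 0],
    [0, 0, 0],
    [0, 0, 0],
    [0, 0, 0]
  ],
  "twist": [
    [0, 0, -0.07],
    [0, 0, -0.07],
    [0, 0, -0.07],
    [0, 0, -0.07],
    [0, 0, -0.07],
    [0, 0, -0.07],
    [0, 0, -0.07],
    [0, 0, -0.07],
    [0, 0, -0.07],
    [0, 0, 0]
  ],
  "jaw": [0, 0, 0, 0, 0, 0, 0, 0, 0, 0]
}}

```text
clock: 2.35
tcp_pos: [0.5006, -0.2777, 0.4591]
orientation: [-3.133, -0.017, 0.014]
contact_force: [1.1, -0.2, -0.1]
grip_width: 0.0853
```

```bash
cat >> h.py <<'E'
def shot(n,name):
    from bench import r
    f=r.grab_frame(n);cv2.imwrite(f"pics/{name}.png",f["color"][:,:,::-1]);np.savez(f"pics/{name}.npz",**f);return f
def wpix(X,o,f):
    from scipy.spatial.transform import Rotation as Ro
    R=Ro.from_rotvec(o["orientation"]).as_matrix();p=R.T@(np.array(X)-o["tcp_pos"])
    E=f["hand_eye"];c=E[:3,:3].T@(p-E[:3,3]);K=f["intrinsics"]
    th=np.arctan2(np.hypot(c[0],c[1]),c[2]);ph=np.arctan2(c[1],c[0])
    return K[0,2]+K[0,0]*th*np.cos(ph),K[1,2]+K[1,1]*th*np.sin(ph)
def wray(u,v,o,f):
    from scipy.spatial.transform import Rotation as Ro
    R=Ro.from_rotvec(o["orientation"]).as_matrix();E=f["hand_eye"];K=f["intrinsics"]
    a=(u-K[0,2])/K[0,0];b=(v-K[1,2])/K[1,1];th=np.hypot(a,b)
    d=np.array([np.sin(th)*a/th,np.sin(th)*b/th,np.cos(th)])
    return R@E[:3,3]+o["tcp_pos"],R@(E[:3,:3]@d)
E
python3 - <<'E'
from h import *
from bench import r
o=r.get_obs();f=shot("wrist","w1")
print(o["joints"].round(2),wpix([.5925,-.181,.25],o,f),wpix([.5925,-.181,.155],o,f))
E
```

```text
[ 0.74  0.3  -0.42  1.71  0.12  1.17  0.29] (np.float64(474.22456041398584), np.float64(82.87850204490879)) (np.float64(426.2639105859135), np.float64(92.47898851873043))
```

View pics/w1.png

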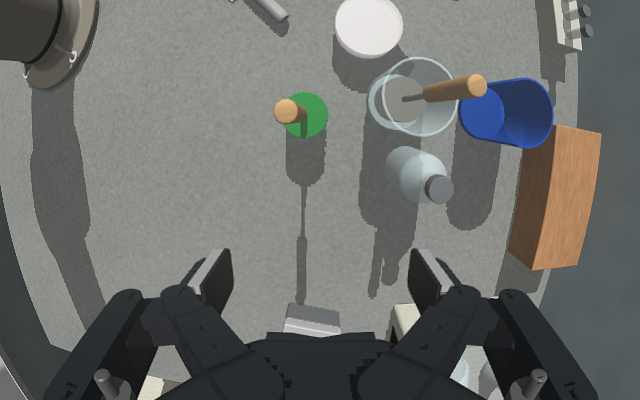

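```bash
python3 - <<'E'
from h import *
import cv2
from bench import r
o=r.get_obs();f=load("w1")
h=cv2.cvtColor(f["color"],cv2.COLOR_RGB2HSV);m=cv2.inRange(h,(8,80,90),(20,255,255));m[:60]=0;m[120:]=0;m[:,:415]=0;m[:,500:]=0
v,u=np.nonzero(m);print(u.min(),u.max(),v[u>u.max()-12].mean(),v[u<u.min()+5].mean())
for p,z in(((u.max()-8,v[u>u.max()-16].mean()),.25),((u.min()+2,v[u<u.min()+6].mean()),.155)):
    c,d=wray(*p,o,f);print(p,(c+d*(z-c[2])/d[2]).round(4))
E
```

```text
423 486 85.38990825688073 90.6896551724138
(np.int64(478), np.float64(85.15359477124183)) [ 0.5955 -0.1826  0.25  ]
(np.int64(425), np.float64(90.29411764705883)) [ 0.5915 -0.1795  0.155 ]
```

Call:
{"api": "apply_moves", "payload": {
  "dp": [
    [0.26, -0.265, 0],
    [0.26, -0.265, 0],
    [0.26, -0.265, 0],
    [0, 0, 0],
    [0, 0, 0]
  ],
  "twist": [
    [0, 0, 0],
    [0, 0, 0],
    [0, 0, 0],
    [0, 0, 0],
    [0, 0, 0]
  ],
  "jaw": [0, 0, 0, 0, 0]
}}

```text
clock: 2.9
tcp_pos: [0.5961, -0.1815, 0.4577]
orientation: [-3.133, 0.031, 0.018]
contact_force: [-0.7, -0.9, 0.4]
grip_width: 0.0856
```

```bash
python3 - <<'E'
from h import *
from bench import r
o=r.get_obs();f=shot("wrist","w2");print(o["tcp_pos"],o["orientation"])
print(o["joints"].round(2),wpix([.594,-.181,.25],o,f),wpix([.594,-.181,.155],o,f))
h=cv2.cvtColor(f["color"],cv2.COLOR_RGB2HSV);m=cv2.inRange(h,(8,80,90),(20,255,255))
k,l,st,c=cv2.connectedComponentsWithStats(m);print([(s.tolist(),x.round(1).tolist()) for s,x in zip(st,c) if s[4]>60][1:])
E
```

```text
[ 0.59610863 -0.18154639  0.45767866] [-3.13340052  0.03137576  0.0179918 ]
[ 0.53  0.39 -0.45  1.59  0.17  1.21  0.03] (np.float64(320.7942712119895), np.float64(231.5573273002755)) (np.float64(321.70776145903443), np.float64(193.8980563188077))
[([480, 174, 78, 127, 6882], [518.2, 233.3]), ([311, 188, 24, 55, 1038], [322.5, 216.4]), ([154, 212, 57, 55, 1106], [180.4, 238.6])]
```

View pics/w2.png

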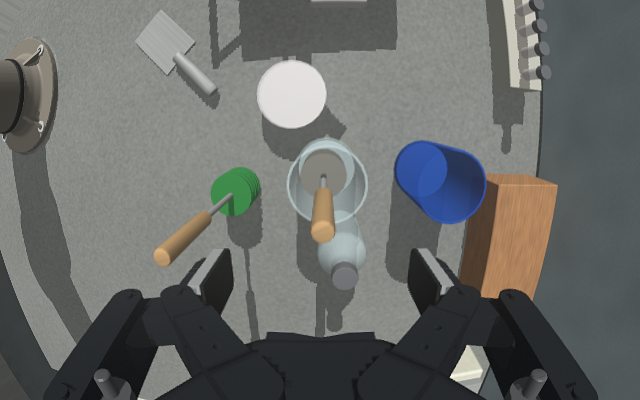

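Call:
{"api": "apply_moves", "payload": {
  "dp": [
    [0, 0, 0.24],
    [0, 0, 0.24],
    [0, 0, 0.24],
    [0, 0, 0],
    [0, 0, 0]
  ],
  "twist": [
    [0, 0, 0],
    [0, 0, 0],
    [0, 0, 0],
    [0, 0, 0],
    [0, 0, 0]
  ],
  "jaw": [0, 0, 0, 0, 0]
}}

```text
clock: 3.45
tcp_pos: [0.5928, -0.1854, 0.3712]
orientation: [-3.136, 0.054, 0.014]
contact_force: [0.3, -0.2, 0.7]
grip_width: 0.0854
```

Call:
{"api": "apply_moves", "payload": {
  "dp": [
    [0, 0, 0],
    [0, 0, 0],
    [0, 0, 0],
    [0, 0, 0],
    [0, 0, 0],
    [0, 0, 0],
    [0, 0, 0],
    [0, 0, 0]
  ],
  "twist": [
    [0, 0, 0],
    [0, 0, 0],
    [0, 0, 0],
    [0, 0, 0],
    [0, 0, 0],
    [0, 0, 0],
    [0, 0, 0],
    [0, 0, 0]
  ],
  "jaw": [255, 255, 255, 255, 255, 255, 255, 255],
  "grip_force": 40
}}

```text
clock: 4.25
tcp_pos: [0.5936, -0.1865, 0.3769]
orientation: [-3.138, 0.059, 0.002]
contact_force: [0.0, -1.1, -2.4]
grip_width: 0.0148
```

```bash
python3 - <<'E'
from h import *
from bench import r
o=r.get_obs();f=shot("wrist","w3");shot("scene","s3");print(o["tcp_pos"],o["orientation"],o["contact_force"])
s=cv2.imread("pics/s3.png")[120:300,200:340];cv2.imwrite("pics/s3z.png",cv2.resize(s,None,fx=3.3,fy=3.3))
E
```

```text
[ 0.59356945 -0.18654527  0.37690025] [-3.13841709e+00  5.92120563e-02  2.21805277e-03] [ 0.00764021 -1.11126089 -2.41381465]
```

View pics/w3.png

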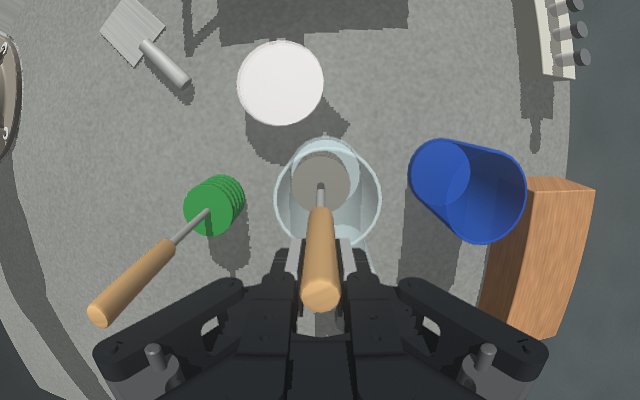

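View pics/s3z.png

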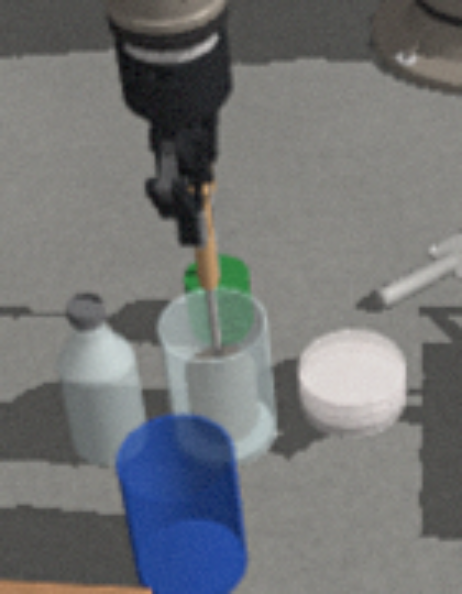

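Call:
{"api": "apply_moves", "payload": {
  "dp": [
    [0, 0, -0.12],
    [0, 0, -0.12],
    [0, 0, -0.12],
    [0, 0, -0.05],
    [0, 0, 0]
  ],
  "twist": [
    [0, 0, 0],
    [0, 0, 0],
    [0, 0, 0],
    [0, 0, 0],
    [0, 0, 0]
  ],
  "jaw": [255, 255, 255, 255, 255]
}}

```text
clock: 4.85
tcp_pos: [0.5939, -0.1866, 0.4319]
orientation: [-3.139, 0.059, -0.001]
contact_force: [0.5, 0.1, -1.4]
grip_width: 0.0149
```

```bash
python3 - <<'E'
from h import *
from bench import r
o=r.get_obs();f=shot("wrist","w4");shot("scene","s4");print(o["tcp_pos"],o["orientation"],o["contact_force"])
s=cv2.imread("pics/s4.png")[120:300,200:340];cv2.imwrite("pics/s4z.png",cv2.resize(s,None,fx=3.3,fy=3.3))
E
```

```text
[ 0.59394202 -0.18661558  0.43193558] [-3.13879169e+00  5.91172214e-02 -1.03546753e-03] [ 0.47197374  0.07018039 -1.39013425]
```

View pics/s4z.png

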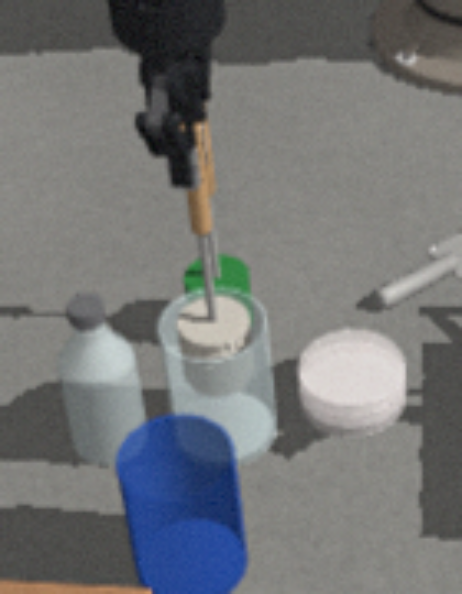

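Call:
{"api": "apply_moves", "payload": {
  "dp": [
    [0, 0, 0.12],
    [0, 0, 0.12],
    [0, 0, 0.12],
    [0, 0, 0.1],
    [0, 0, 0],
    [0, 0, 0]
  ],
  "twist": [
    [0, 0, 0],
    [0, 0, 0],
    [0, 0, 0],
    [0, 0, 0],
    [0, 0, 0],
    [0, 0, 0]
  ],
  "jaw": [255, 255, 255, 255, 255, 255]
}}

```text
clock: 5.55
tcp_pos: [0.5945, -0.1871, 0.3724]
orientation: [-3.141, 0.06, -0.003]
contact_force: [-2.6, 0.4, 10.6]
grip_width: 0.015
```

Call:
{"api": "apply_moves", "payload": {
  "dp": [
    [0, 0, 0.02]
  ],
  "twist": [
    [0, 0, 0]
  ],
  "jaw": [255]
}}

```text
clock: 5.65
tcp_pos: [0.5953, -0.1871, 0.3723]
orientation: [3.14, -0.06, 0.007]
contact_force: [-7.0, -0.0, 32.2]
grip_width: 0.0147
```

Call:
{"api": "apply_moves", "payload": {
  "dp": [
    [0, 0, -0.12],
    [0, 0, -0.12],
    [0, 0, -0.12],
    [0, 0, -0.09],
    [0, 0, 0],
    [0, 0, 0]
  ],
  "twist": [
    [0, 0, 0],
    [0, 0, 0],
    [0, 0, 0],
    [0, 0, 0],
    [0, 0, 0],
    [0, 0, 0]
  ],
  "jaw": [255, 255, 255, 255, 255, 255]
}}

```text
clock: 6.25
tcp_pos: [0.5948, -0.187, 0.4266]
orientation: [-3.141, 0.06, -0.001]
contact_force: [-0.4, -0.3, -1.3]
grip_width: 0.0146
```

```bash
python3 - <<'E'
from h import *
from bench import r
o=r.get_obs();shot("scene","s5");print(o["tcp_pos"],o["orientation"],o["contact_force"])
s=cv2.imread("pics/s5.png")[120:300,200:340];cv2.imwrite("pics/s5z.png",cv2.resize(s,None,fx=3.3,fy=3.3))
E
```

```text
[ 0.59480874 -0.18700602  0.42664494] [-3.14084542e+00  5.96845557e-02 -1.45555073e-03] [-0.37168646 -0.25362449 -1.26584127]
```

View pics/s5z.png

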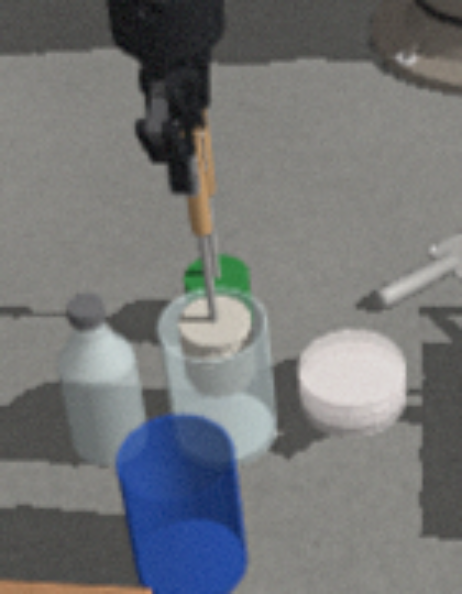

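Call:
{"api": "apply_moves", "payload": {
  "dp": [
    [0, 0, 0.12],
    [0, 0, 0.12],
    [0, 0, 0.12],
    [0, 0, 0.07],
    [0, 0, 0],
    [0, 0, 0]
  ],
  "twist": [
    [0, 0, 0],
    [0, 0, 0],
    [0, 0, 0],
    [0, 0, 0],
    [0, 0, 0],
    [0, 0, 0]
  ],
  "jaw": [255, 255, 255, 255, 255, 255]
}}

```text
clock: 6.9
tcp_pos: [0.5949, -0.1872, 0.3708]
orientation: [3.14, -0.06, -0.001]
contact_force: [-1.8, 0.5, 8.0]
grip_width: 0.0149
```

Bottom reached with 8 N. Open.

Call:
{"api": "apply_moves", "payload": {
  "dp": [
    [0, 0, 0],
    [0, 0, 0],
    [0, 0, 0],
    [0, 0, 0],
    [0, 0, 0],
    [0, 0, 0],
    [0, 0, 0]
  ],
  "twist": [
    [0, 0, 0],
    [0, 0, 0],
    [0, 0, 0],
    [0, 0, 0],
    [0, 0, 0],
    [0, 0, 0],
    [0, 0, 0]
  ],
  "jaw": [0, 0, 0, 0, 0, 0, 0]
}}

```text
clock: 7.6
tcp_pos: [0.5946, -0.187, 0.3677]
orientation: [-3.141, 0.059, 0.005]
contact_force: [-0.9, 0.3, 0.8]
grip_width: 0.0854
```

```bash
python3 - <<'E'
from h import *
from bench import r
o=r.get_obs();shot("wrist","w6");print(o["tcp_pos"],o["orientation"],o["contact_force"],o["joints"].round(2))
E
```

```text
[ 0.59458739 -0.18703272  0.36768371] [-3.14059225  0.05938051  0.00537885] [-0.94630545  0.26365732  0.79509716] [ 0.53  0.46 -0.43  1.7   0.22  1.03 -0.02]
```

View pics/w6.png

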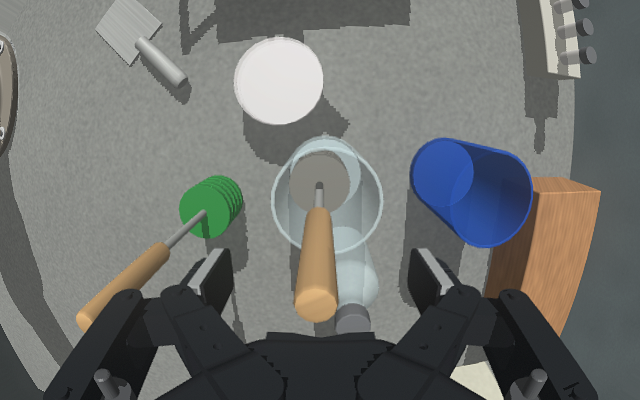

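Call:
{"api": "apply_moves", "payload": {
  "dp": [
    [0, 0, -0.28],
    [0, 0, -0.28],
    [0, 0, -0.28],
    [0, 0, 0],
    [-0.11, -0.36, 0],
    [-0.11, -0.36, 0],
    [-0.11, -0.36, 0],
    [-0.11, -0.36, 0],
    [-0.11, -0.36, 0],
    [-0.11, -0.36, 0],
    [-0.11, -0.36, 0],
    [-0.11, -0.36, 0],
    [0, 0, 0]
  ],
  "twist": [
    [0, 0, 0],
    [0, 0, 0],
    [0, 0, 0],
    [0, 0, -0.035],
    [0, 0, 0],
    [0, 0, 0],
    [0, 0, 0],
    [0, 0, 0],
    [0, 0, 0],
    [0, 0, 0],
    [0, 0, 0],
    [0, 0, 0],
    [0, 0, 0]
  ],
  "jaw": [0, 0, 0, 0, 0, 0, 0, 0, 0, 0, 0, 0, 0]
}}

```text
clock: 8.95
tcp_pos: [0.472, 0.1653, 0.4742]
orientation: [-3.141, -0.053, -0.004]
contact_force: [0.4, -1.1, 0.9]
grip_width: 0.0855
```

```bash
python3 - <<'E'
from h import *
from bench import r
o=r.get_obs();f=shot("wrist","w7");shot("scene","s7");print(o["tcp_pos"],o["orientation"],o["joints"].round(2))
for p in([.45,.183,.172],[.4452,.301,.172]):print(wpix(p,o,f))
E
```

```text
[0.47197655 0.16527167 0.47424454] [-3.14089762 -0.05264816 -0.00437631] [ 0.15  0.18 -0.68  1.84  0.13  1.16 -0.55]
(np.float64(295.35805634428635), np.float64(172.09836210307822))
(np.float64(293.7124307844996), np.float64(40.096960525153435))
```

View pics/w7.png

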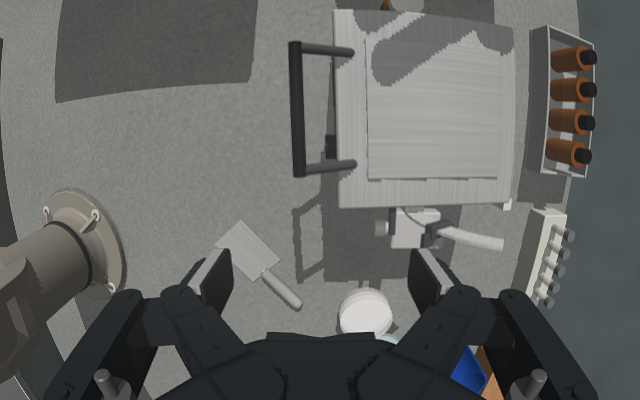

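View pics/s7.png

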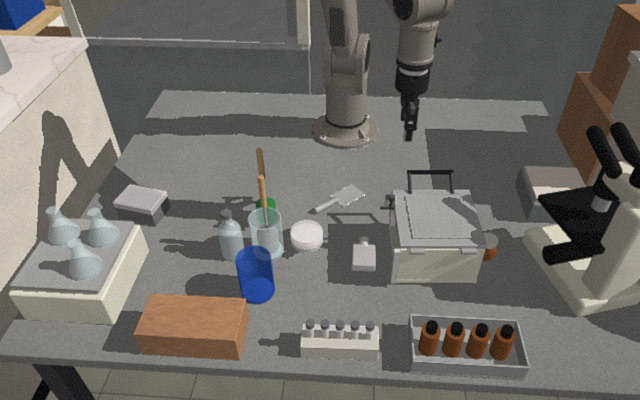

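```bash
python3 - <<'E'
from h import *
from bench import r
o=r.get_obs();f=load("w7")
C=f["color"].astype(int);m=(C.max(-1)<55);m[:38]=0;m[180:]=0;m[:,:285]=0;m[:,308:]=0
P=[]
for v in range(50,170,10):
    u=np.nonzero(m[v])[0].mean();c,d=wray(u,v,o,f);P.append(c+d*(.172-c[2])/d[2])
P=np.array(P);print(P.round(4)[::3],np.polyfit(P[:,1],P[:,0],1),np.polyval(np.polyfit(P[:,1],P[:,0],1),.242))
E
```

```text
[[0.4525 0.2857 0.172 ]
 [0.4516 0.2586 0.172 ]
 [0.4531 0.2322 0.172 ]
 [0.4544 0.2059 0.172 ]] [-0.04731065  0.46404211] 0.4525929286099485
```

Call:
{"api": "apply_moves", "payload": {
  "dp": [
    [-0.08, -0.325, 0],
    [-0.08, -0.325, 0],
    [0, 0, 0],
    [0, 0, 0.2],
    [0, 0, 0.2],
    [0, 0, 0.2],
    [0, 0, 0.15],
    [0, 0, 0]
  ],
  "twist": [
    [0, 0, 0],
    [0, 0, 0],
    [0, 0, 0],
    [0, 0, 0],
    [0, 0, 0],
    [0, 0, 0],
    [0, 0, 0],
    [0, 0, 0]
  ],
  "jaw": [130, 130, 130, 130, 130, 130, 130, 130]
}}

```text
clock: 9.85
tcp_pos: [0.4619, 0.2252, 0.3799]
orientation: [3.134, 0.004, 0.009]
contact_force: [-0.8, 0.2, -0.7]
grip_width: 0.042
```

```bash
python3 - <<'E'
from h import *
from bench import r
o=r.get_obs();f=shot("wrist","w8");shot("scene","s8");print(o["tcp_pos"],o["orientation"],o["joints"].round(2))
for p in([.4545,.183,.172],[.4485,.301,.172]):print(wpix(p,o,f))
s=cv2.imread("pics/s8.png")[100:270,340:520];cv2.imwrite("pics/s8z.png",cv2.resize(s,None,fx=3.5,fy=3.5))
E
```

```text
[0.46187828 0.22523372 0.37987406] [3.13353993 0.0035856  0.00913092] [ 0.    0.32 -0.69  1.93  0.25  0.98 -0.8 ]
(np.float64(307.2333665346013), np.float64(285.89610480901763))
(np.float64(294.8569399704777), np.float64(100.34387290905643))
```

View pics/w8.png

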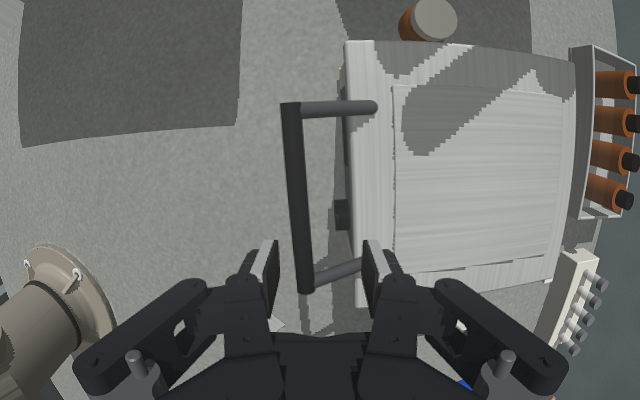

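View pics/s8z.png

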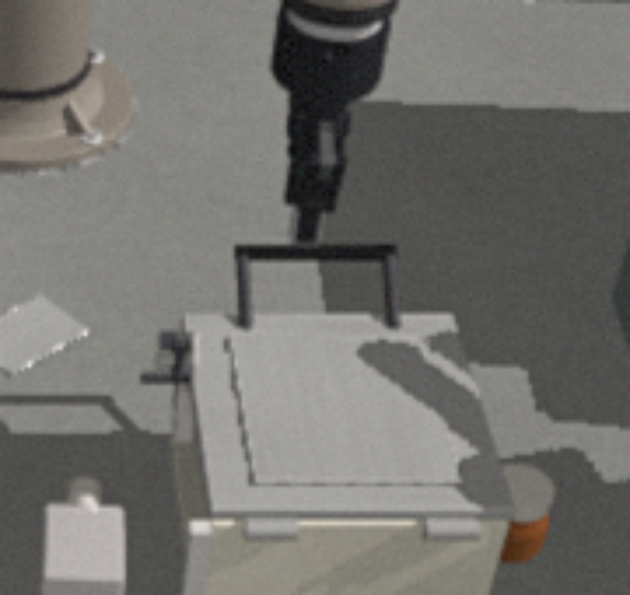

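Call:
{"api": "apply_moves", "payload": {
  "dp": [
    [-0.09, -0.14, 0],
    [0, 0, 0.1],
    [0, 0, 0.1],
    [0, 0, 0]
  ],
  "twist": [
    [0, 0, -0.017],
    [0, 0, 0],
    [0, 0, 0],
    [0, 0, 0]
  ],
  "jaw": [130, 130, 130, 130]
}}

```text
clock: 10.35
tcp_pos: [0.4524, 0.2443, 0.36]
orientation: [3.137, 0.062, 0.024]
contact_force: [1.0, 0.9, -0.3]
grip_width: 0.0419
```

```bash
python3 - <<'E'
from h import *
from bench import r
o=r.get_obs();f=shot("wrist","w9");print(o["tcp_pos"],o["orientation"],o["joints"].round(2))
E
```

```text
[0.45239608 0.24428869 0.36003889] [3.13704855 0.06178903 0.02374596] [-0.04  0.34 -0.7   1.95  0.29  0.94 -0.84]
```

View pics/w9.png

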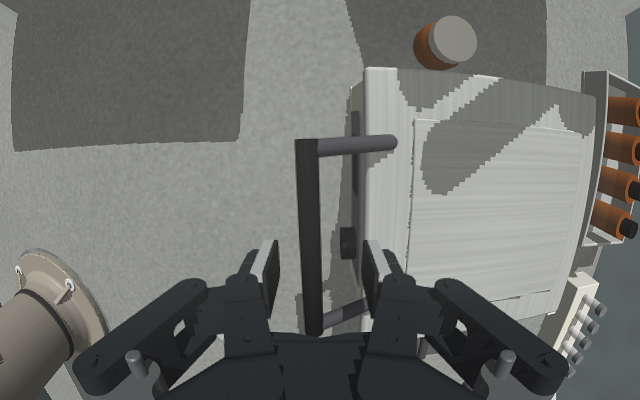

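Call:
{"api": "apply_moves", "payload": {
  "dp": [
    [-0.03, 0, 0.12],
    [0, 0, 0.12],
    [0, 0, 0]
  ],
  "twist": [
    [0, 0, 0],
    [0, 0, 0],
    [0, 0, 0]
  ],
  "jaw": [130, 130, 130]
}}

```text
clock: 10.7
tcp_pos: [0.4502, 0.2441, 0.3315]
orientation: [3.138, 0.06, 0.028]
contact_force: [-1.0, -0.5, -0.1]
grip_width: 0.0419
```

```bash
python3 - <<'E'
from h import *
from bench import r
o=r.get_obs();f=shot("wrist","w10");print(o["tcp_pos"],o["orientation"],o["joints"].round(2))
E
```

```text
[0.45024408 0.24407845 0.33145085] [3.13767925 0.06039465 0.02758616] [-0.06  0.38 -0.68  1.98  0.32  0.88 -0.87]
```

View pics/w10.png

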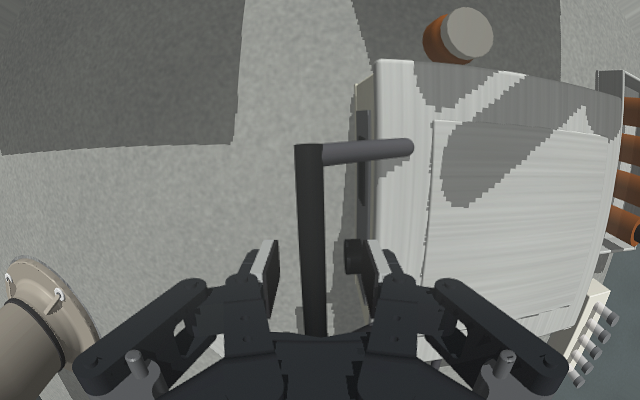

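Call:
{"api": "apply_moves", "payload": {
  "dp": [
    [0, 0, 0.04],
    [0, 0, 0],
    [0, 0, 0],
    [0, 0, 0],
    [0, 0, 0],
    [0, 0, 0],
    [0, 0, 0]
  ],
  "twist": [
    [0, 0, 0],
    [0, 0, 0],
    [0, 0, 0],
    [0, 0, 0],
    [0, 0, 0],
    [0, 0, 0],
    [0, 0, 0]
  ],
  "jaw": [130, 255, 255, 255, 255, 255, 255],
  "grip_force": 60
}}

```text
clock: 11.45
tcp_pos: [0.4475, 0.2452, 0.3284]
orientation: [3.135, 0.065, 0.019]
contact_force: [-0.1, 0.3, -1.6]
grip_width: 0.0098
```

```bash
python3 - <<'E'
from h import *
from bench import r
o=r.get_obs();print(o["tcp_pos"],o["orientation"],o["joints"].round(2))
from scipy.spatial.transform import Rotation as Ro
R=Ro.from_rotvec(o["orientation"]).as_matrix();g=o["tcp_pos"]+R@[0,0,.155];print("grasp",g,R.round(3))
E
```

```text
[0.44753629 0.24517126 0.32842543] [3.13509991 0.06519104 0.01851407] [-0.06  0.38 -0.68  1.99  0.32  0.88 -0.88]
grasp [0.44938466 0.24431667 0.17343881] [[ 0.999  0.042  0.012]
 [ 0.042 -0.999 -0.006]
 [ 0.012  0.006 -1.   ]]
```

Call:
{"api": "apply_moves", "payload": {
  "dp": [
    [0.022, 0, -0.097],
    [0.022, 0, -0.097],
    [0.032, 0, -0.094],
    [0.032, 0, -0.094],
    [0, 0, 0]
  ],
  "twist": [
    [0, 0, 0],
    [0, 0, 0],
    [0, 0, 0],
    [0, 0, 0],
    [0, 0, 0]
  ],
  "jaw": [255, 255, 255, 255, 255]
}}

```text
clock: 11.95
tcp_pos: [0.4612, 0.2458, 0.3765]
orientation: [3.137, 0.066, 0.015]
contact_force: [0.9, 2.1, -10.0]
grip_width: 0.0099
```

```bash
cat > st.py <<'E'
from h import *
from bench import r
from scipy.spatial.transform import Rotation as Ro
o=r.get_obs()
R=Ro.from_rotvec(o["orientation"]).as_matrix();g=o["tcp_pos"]+R@[0,0,.155]
dx,dz=g[0]-.684,g[2]-.1315
print("grasp",g.round(4),"a",np.arctan2(dz,-dx)-.177,"rad",np.hypot(dx,dz),o["contact_force"].round(1),o["joints"].round(2),R[:,2].round(3))
E
python3 st.py
```

```text
grasp [0.4627 0.2452 0.2215] a 0.20909192179400304 rad 0.2388910074034599 [  0.9   2.1 -10. ] [-0.03  0.34 -0.7   1.91  0.27  0.98 -0.81] [ 0.01  -0.004 -1.   ]
```

Call:
{"api": "apply_moves", "payload": {
  "dp": [
    [0.042, 0, -0.097],
    [0.047, 0, -0.094],
    [0.052, 0, -0.092],
    [0.057, 0, -0.085],
    [0, 0, 0]
  ],
  "twist": [
    [0, 0, 0],
    [0, 0, 0],
    [0, 0, 0],
    [0, 0, 0],
    [0, 0, 0]
  ],
  "jaw": [255, 255, 255, 255, 255]
}}

```text
clock: 12.45
tcp_pos: [0.4844, 0.2471, 0.4209]
orientation: [3.138, 0.068, 0.008]
contact_force: [2.9, 3.3, -12.6]
grip_width: 0.0097
```

```bash
python3 st.py; python3 - <<'E'
from h import *
for n in("wrist","scene","top"):shot(n,n[0]+"11")
s=cv2.imread("pics/s11.png")[150:270,360:480];cv2.imwrite("pics/s11z.png",cv2.resize(s,None,fx=5,fy=5,interpolation=2))
s=cv2.imread("pics/t11.png")[150:260,200:320];cv2.imwrite("pics/t11z.png",cv2.resize(s,None,fx=5,fy=5,interpolation=2))
E
```

```text
grasp [0.4853 0.2467 0.2659] a 0.41748174669627575 rad 0.23988990079945463 [  2.9   3.3 -12.6] [-0.01  0.32 -0.7   1.82  0.24  1.09 -0.76] [ 0.005 -0.003 -1.   ]
```

View pics/s11z.png

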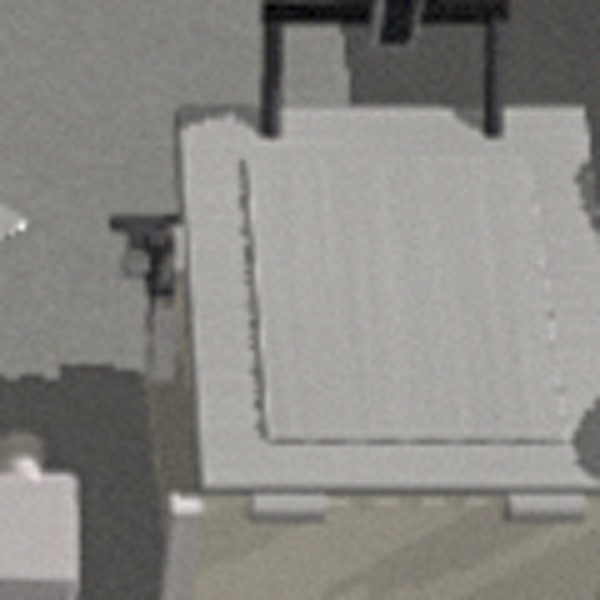

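View pics/t11z.png

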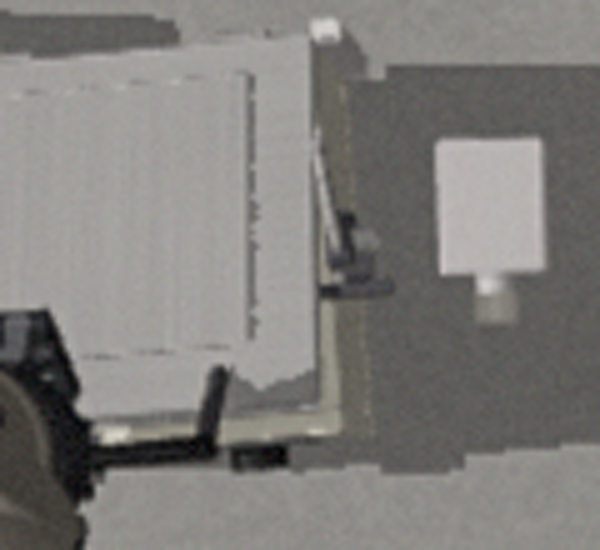

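View pics/w11.png

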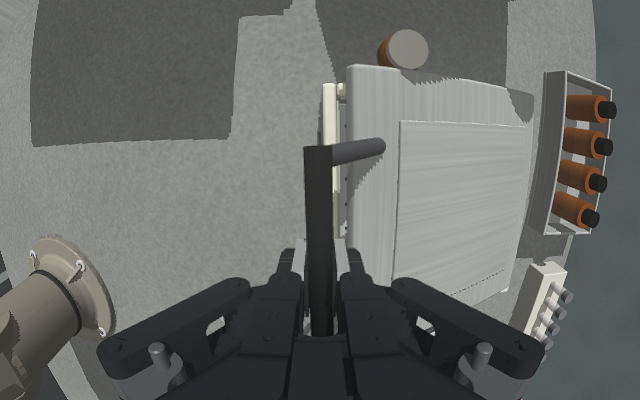

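```bash
cat > an.py <<'E'
from h import *
import sys
H=np.array([.6845,.2525,.13]);yaw=.04
B=np.array([[np.cos(yaw),np.sin(yaw),0],[-np.sin(yaw),np.cos(yaw),0],[0,0,1]])
k=sys.argv[1]
print("pin tri",end=" ")
for nm in sys.argv[2:]:
    f=load(nm);P=cloud(f);C=f["color"].astype(int);q=(P-H)@B.T
    rr=np.hypot(q[...,0],q[...,2]);an=np.arctan2(q[...,2],-q[...,0])
    base=(f["z_map"]>0)&(an>-.2)&(C.max(-1)<110)&(q[...,1]<-.112)
    pin=base&(q[...,1]<-.1265)&(q[...,1]>-.15)&(rr>.125)&(rr<.155)
    print(nm,"pin",pin.sum(),np.median(rr[pin]).round(4),np.median(an[pin]).round(3),np.std(an[pin]).round(3))
    tab=base&(q[...,1]>-.126)&(rr>.115)&(rr<.131)&(an>.3)
    print("  tab",tab.sum(),np.percentile(an[tab],[5,25,50,75,95]).round(3))
E
python3 an.py x scene0 top0 s11 t11
python3 - <<'E'
from h import *
f=load("t11")["color"][192:214,262:284];s=load("s11")["color"][186:216,376:400]
cv2.imwrite("pics/tt.png",cv2.resize(np.hstack([cv2.resize(f,(400,400),interpolation=0),cv2.resize(s,(400,500),interpolation=0)[:400]]),None,fx=1,fy=1)[:,:,::-1])
E
```

```text
pin tri scene0 pin 12 0.1325 0.005 0.02
  tab 33 [0.455 0.474 0.478 0.487 0.501]
top0 pin 14 0.1373 0.037 0.189
  tab 37 [0.452 0.473 0.495 0.508 0.849]
s11 pin 10 0.1338 0.443 0.017
  tab 31 [0.449 0.461 0.47  0.482 0.502]
t11 pin 14 0.1394 0.439 0.018
  tab 29 [0.455 0.471 0.483 0.499 0.639]
```

View pics/tt.png

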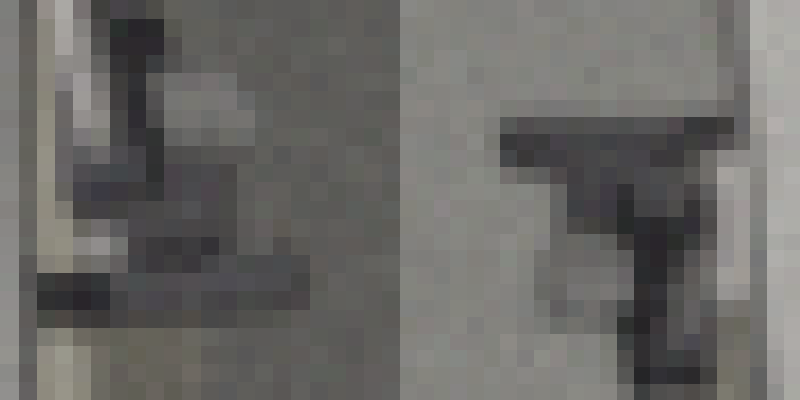

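Call:
{"api": "apply_moves", "payload": {
  "dp": [
    [0.024, 0, -0.035],
    [0, 0, 0],
    [0, 0, 0],
    [0, 0, 0]
  ],
  "twist": [
    [0, 0, 0],
    [0, 0, 0],
    [0, 0, 0],
    [0, 0, 0]
  ],
  "jaw": [255, 255, 255, 255]
}}

```text
clock: 13.0
tcp_pos: [0.4855, 0.2473, 0.4215]
orientation: [3.137, 0.071, 0.002]
contact_force: [2.5, 4.0, -13.3]
grip_width: 0.0095
```

```bash
python3 st.py; python3 - <<'E'
from h import *
for n in("scene","top"):shot(n,n[0]+"12")
f=load("t12")["color"][192:214,262:284];s=load("s12")["color"][186:210,376:400]
cv2.imwrite("pics/tt2.png",np.hstack([cv2.resize(f,(400,400),interpolation=2),cv2.resize(s,(400,400),interpolation=2)])[:,:,::-1])
E
python3 an.py x s12 t12; python3 st.py
```

```text
grasp [0.4857 0.2467 0.2665] a 0.42082935104857705 rad 0.2398637774968612 [  2.5   4.  -13.3] [-0.01  0.33 -0.71  1.81  0.24  1.09 -0.76] [ 0.002 -0.004 -1.   ]
pin tri s12 pin 11 0.134 0.442 0.019
  tab 31 [0.448 0.466 0.478 0.49  0.516]
t12 pin 15 0.14 0.452 0.014
  tab 33 [0.455 0.469 0.485 0.504 0.785]
grasp [0.4857 0.2467 0.2665] a 0.4209078691738733 rad 0.23986603865393402 [  2.1   3.9 -13.6] [-0.01  0.33 -0.7   1.81  0.24  1.09 -0.76] [ 0.002 -0.004 -1.   ]
```

View pics/tt2.png

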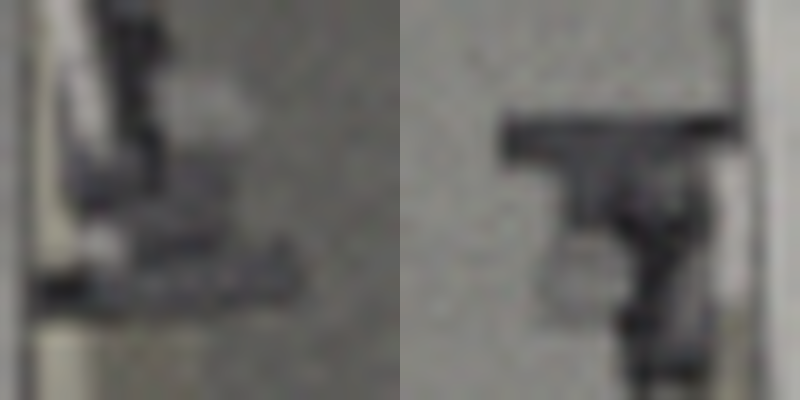

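View pics/s12.png

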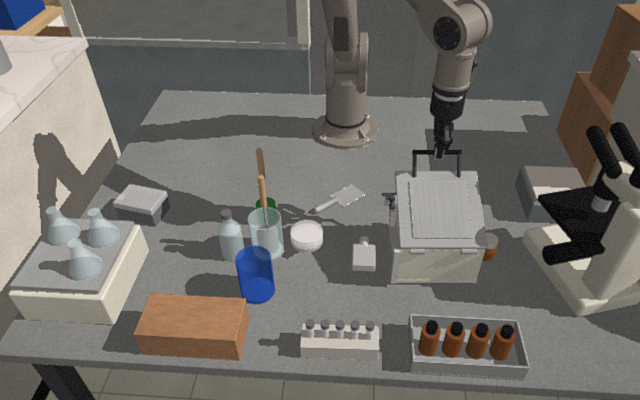

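```bash
python3 - <<'E'
from h import *
S,T=load("scene0"),load("top0")
print([(-f["R"].T@f["t"]).round(3) for f in(S,T)])
yaw=.04;B=np.array([[np.cos(yaw),np.sin(yaw),0],[-np.sin(yaw),np.cos(yaw),0],[0,0,1]])
H=np.array([.6845,.2525,.13])
def pj(f,X):
    c=f["R"]@X+f["t"];p=f["intrinsics"]@c;return p[:2]/p[2]
def pt(a,r,y,o):  # o tangential offset
    return H+B.T@np.array([-r*np.cos(a)+o*np.sin(a),y,r*np.sin(a)+o*np.cos(a)])
for nm,f in(("S",S),("T",T)):
    print(nm,"pin0 end",pj(f,pt(0,.14,-.13,0)).round(1),"pin .42",pj(f,pt(.42,.14,-.13,0)).round(1))
    for m in(.4,.44,.48,.52):
        print(m,"outer up/lo",pj(f,pt(m,.135,-.124,.006)).round(1),pj(f,pt(m,.135,-.124,-.006)).round(1),"inner up/lo",pj(f,pt(m,.105,-.124,.006)).round(1),pj(f,pt(m,.105,-.124,-.006)).round(1))
def big(f,v0,v1,u0,u1):return cv2.resize(f["color"][v0:v1,u0:u1],((u1-u0)*16,(v1-v0)*16),interpolation=0)
a=big(T,186,220,264,288);b=big(S,190,214,376,400);b=np.vstack([b,np.zeros((a.shape[0]-b.shape[0],b.shape[1],3),np.uint8)])
cv2.imwrite("pics/tt3.png",np.hstack([a,b])[:,:,::-1])
E
```

```text
[array([1.497, 0.049, 0.981]), array([ 0.477, -0.027,  1.343])]
S pin0 end [381.6 206.3] pin .42 [383.4 192.5]
0.4 outer up/lo [386.  193.7] [385.6 195.9] inner up/lo [386.4 204.8] [385.9 206.9]
0.44 outer up/lo [386.2 192.9] [385.8 194.9] inner up/lo [386.5 204.2] [386.1 206.1]
0.48 outer up/lo [386.5 192.1] [386.  193.9] inner up/lo [386.7 203.6] [386.2 205.4]
0.52 outer up/lo [386.7 191.4] [386.2 193.1] inner up/lo [386.9 203.1] [386.4 204.7]
T pin0 end [278.7 213.7] pin .42 [275.5 207.3]
0.4 outer up/lo [272.8 205. ] [273.6 207.3] inner up/lo [272.8 194.1] [273.5 196.4]
0.44 outer up/lo [272.5 203.9] [273.2 206.3] inner up/lo [272.6 193.1] [273.3 195.6]
0.48 outer up/lo [272.2 202.6] [272.9 205.3] inner up/lo [272.3 192.1] [273.  194.8]
0.52 outer up/lo [271.9 201.3] [272.6 204.1] inner up/lo [272.1 191.1] [272.8 193.9]
```

View pics/tt3.png

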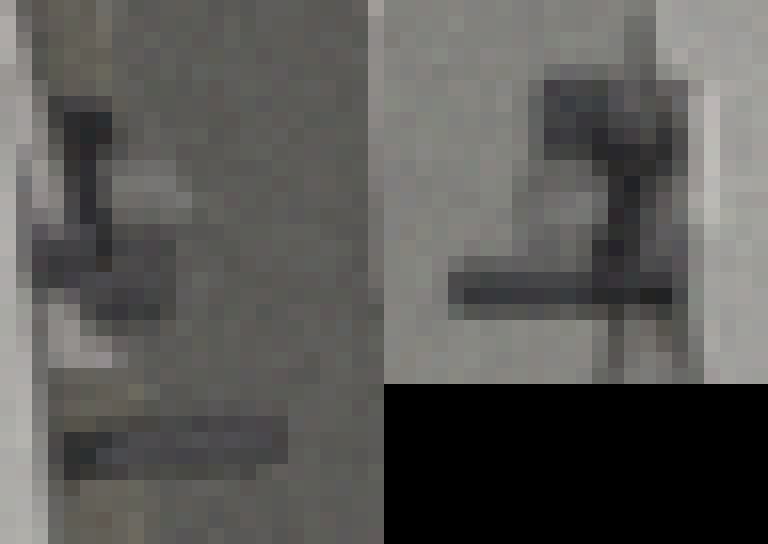

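Call:
{"api": "apply_moves", "payload": {
  "dp": [
    [0.03, 0, -0.05],
    [0.015, 0, -0.025],
    [0, 0, 0]
  ],
  "twist": [
    [0, 0, 0],
    [0, 0, 0],
    [0, 0, 0]
  ],
  "jaw": [255, 255, 255]
}}

```text
clock: 13.4
tcp_pos: [0.4912, 0.2475, 0.4295]
orientation: [3.137, 0.071, 0.001]
contact_force: [1.3, 4.2, -15.2]
grip_width: 0.0096
```

```bash
python3 st.py; python3 - <<'E'
from h import *
for n in("scene","top"):shot(n,n[0]+"13")
def big(f,v0,v1,u0,u1):return cv2.resize(f["color"][v0:v1,u0:u1],((u1-u0)*16,(v1-v0)*16),interpolation=0)
a=big(load("t13"),190,214,264,288);b=big(load("s13"),186,210,376,400)
cv2.imwrite("pics/tt4.png",np.hstack([a,b])[:,:,::-1])
E
python3 st.py; python3 an.py x s13 t13
```

```text
grasp [0.4913 0.247  0.2745] a 0.46151827240148774 rad 0.239993960619487 [  1.3   4.2 -15.2] [-0.01  0.33 -0.7   1.79  0.24  1.11 -0.75] [ 0.001 -0.003 -1.   ]
grasp [0.4911 0.247  0.2743] a 0.4603541602986099 rad 0.2400159581919316 [  3.2   4.5 -15.6] [-0.01  0.33 -0.7   1.79  0.24  1.11 -0.75] [ 0.001 -0.003 -1.   ]
pin tri s13 pin 12 0.1347 0.491 0.022
  tab 30 [0.447 0.461 0.474 0.49  0.512]
t13 pin 15 0.1415 0.488 0.019
  tab 32 [0.451 0.467 0.485 0.507 0.615]
```

View pics/tt4.png

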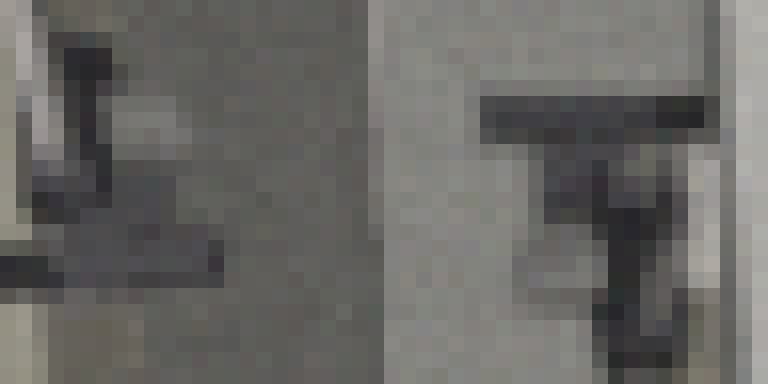

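Call:
{"api": "apply_moves", "payload": {
  "dp": [
    [0, 0, 0],
    [0, 0, 0],
    [0, 0, 0],
    [0, 0, 0]
  ],
  "twist": [
    [0, 0, 0],
    [0, 0, 0],
    [0, 0, 0],
    [0, 0, 0]
  ],
  "jaw": [255, 255, 255, 255]
}}

```text
clock: 13.9
tcp_pos: [0.4907, 0.2476, 0.4287]
orientation: [3.137, 0.072, -0.0]
contact_force: [3.1, 3.7, -14.3]
grip_width: 0.0098
```

```bash
python3 st.py
```

```text
grasp [0.4907 0.247  0.2737] a 0.4572109348304347 rad 0.24000617489476742 [  3.1   3.7 -14.3] [-0.01  0.33 -0.7   1.79  0.24  1.11 -0.75] [ 0.    -0.004 -1.   ]
```

Call:
{"api": "apply_moves", "payload": {
  "dp": [
    [-0.008, 0, 0.014],
    [0, 0, 0],
    [0, 0, 0],
    [0, 0, 0]
  ],
  "twist": [
    [0, 0, 0],
    [0, 0, 0],
    [0, 0, 0],
    [0, 0, 0]
  ],
  "jaw": [255, 255, 255, 255]
}}

```text
clock: 14.3
tcp_pos: [0.4894, 0.2475, 0.4269]
orientation: [3.137, 0.073, -0.0]
contact_force: [2.7, 3.2, -14.7]
grip_width: 0.0098
```

```bash
python3 st.py; python3 - <<'E'
from h import *
for n in("scene","top","scene","top"):shot(n,n[0]+"14")
f=load("s14");a=cv2.resize(f["color"][140:270,200:340],None,fx=2.8,fy=3);b=cv2.resize(f["color"][140:270,360:500],None,fx=2.8,fy=3)
cv2.imwrite("pics/fin.png",np.hstack([a,b])[:,:,::-1])
P0,P1=cloud(load("scene0")),cloud(f)
E
python3 st.py; python3 an.py x s14 t14; python3 -c "
from bench import r;print(r.get_obs()['qvel'].round(4),r.get_obs()['clock'])"
```

```text
grasp [0.4894 0.2469 0.2719] a 0.4480905584012867 rad 0.23996420090326354 [  2.7   3.2 -14.7] [-0.01  0.33 -0.7   1.8   0.24  1.11 -0.75] [-0.    -0.004 -1.   ]
grasp [0.4894 0.2469 0.2719] a 0.4480698407521769 rad 0.23997009428979893 [  2.5   3.7 -15.3] [-0.01  0.33 -0.7   1.8   0.24  1.11 -0.75] [-0.    -0.004 -1.   ]
pin tri s14 pin 16 0.1346 0.457 0.018
  tab 33 [0.453 0.464 0.474 0.492 0.516]
t14 pin 14 0.1403 0.47 0.014
  tab 33 [0.456 0.471 0.496 0.506 0.797]
[ 0.0011  0.0003 -0.0001  0.0006  0.0014  0.0005  0.0016] 14.5
```

View pics/fin.png

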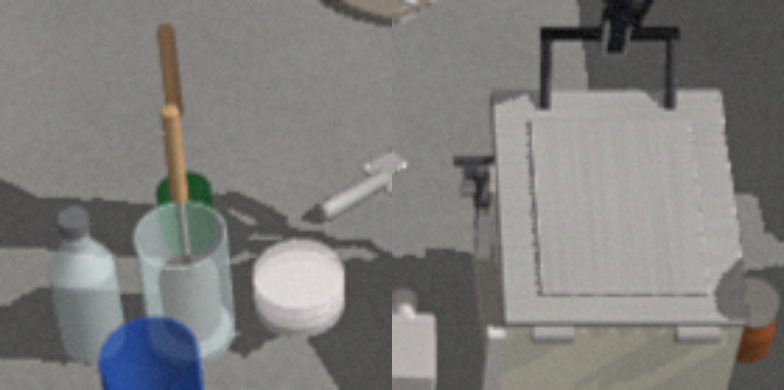

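Brush stands at the bottom of the beaker, and the lid is held still at about 0.448 rad against a mark of about 0.44 rad. Handing in.

```bash
python3 -c "
from bench import r;print(r.hand_in())"
```

```text
the job is handed in; nothing more can be done
None
```

I gave the beaker two full brush strokes, let go of the brush, and handed the job in with the gripper holding the lid at the index tab. `r.hand_in()` reported no verdict.

- **Brush:** I gripped it by the handle and raised it about 55–60 mm both times, returning it to the bottom each time. Contact force rose on both returns, peaking at about 32 N on the first (limit 120 N). It was then released, and the last scene picture shows it upright at the bottom of the beaker. The beaker, bottle and dishes look unmoved.
- **Lid:** It is pinched by the bar at 60 N. Arm geometry puts it at about 0.448 rad. It did not move over the last camera calls (about 0.2 s), and the joint speeds were near zero.
- **Index tab:** I estimate it at about 0.44 rad from edge positions in the top and scene views. I saw no sign that it moved.

The estimates did not agree exactly. Different ways of reading the tab put it between 0.43 and 0.46 rad. The raw depth readings came out higher, about 0.46–0.47 for the pin and 0.47–0.50 for the tab, because they see the upper surfaces. After allowing for that, lid and mark differ by about 0.02 rad or less, within the 0.075 rad allowed.

The run took 14.5 s of the 54 s allowed.

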